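Find the PTFE offcut by its weight and clamp it in the V-blocks

ROBOT

A 7-joint arm with a two-finger parallel gripper is mounted at the origin on the work surface. World frame = base frame: x ahead of the robot, y to its left, z up, the work surface at z = 0. Lengths are in m, angles in rad, forces in N, time in s.
With the tool pointing down it reaches from about 0.4 to 0.85 m from the base axis. Payload 6.9 kg.
Tool frame: the origin (TCP) lies midway between the tips of the shut fingers; the grasp point (between the pads) lies 19 mm behind it (ctrl.grasp_offset is the distance from the TCP to the grasp point, in m); z points along the fingers, x is the direction in which the jaws open and shut, and the axes are right-handed (so a half turn about z gives the same grasp; the last joint's range is limited). The gripper opens to 85 mm and grips with 20 to 120 N. Pads are 22 mm wide; open, the fingers measure 114 mm over their backs; the gripper's body (76 mm by 85 mm) begins 54 mm behind the grasp point. The pads swing forward as they close: fully open they stand 13 mm farther back than shut.
Start: joints at [1.286, 0.507, -0.238, 1.5, 0.126, 1.149, -0.155], TCP at [0.238, -0.578, 0.231] pointing down, gripper open.
Joint ranges: [-3.08, 3.08], [-0.24, 2.05], [-1.43, 1.35], [0, 2.5], [-1.52, 4.66], [0.17, 1.96], [-2.89, 2.89]. Speed limits (rad/s): [2.39, 2.39, 3.14, 3.14, 3.14, 3.14, 3.14].

INTERFACE

Orientations are given as a rotation vector (axis times angle).
In Python, from cell import ctrl gives the robot as it stands.
- The arm moves only by the tool jog_arm, never from a script. Its argument "deltas" is a list of rows, each a list of 3 entries, a list of its own where there are three numbers: the turn, a rotation vector about the world's x, y, z in rad, then the shift along the world's x, y, z in mm, then the finger opening in mm, from 0 to 85.4. A call has exactly 10 rows; each row is the pose to reach, as a shift and turn from the pose commanded when the call began; what a row does not reach only later rows make up. A row lasts 1/12 s, in which the tool goes at most 41.7 mm and 7.16 degrees, less where a joint would pass 70% of its speed; a pose out of reach is approached as far as the arm can. A call with a gripper value outside its range is refused whole. The fingers move at their own pace and stop on an object; "newtons" is the grip in N (left out, the last holds). Time passes only in rows, so rows that repeat a pose let the fingers close, or fill a call up. It gives the time, the measured TCP pose, the force and the opening at its end, in the units of the state.
- ctrl.sense(): the state, without advancing time (a new reading comes with each control period).
- ctrl.capture(name): name is "side" or "top"; returns (picture, depth): 400x640x3 uint8, blue, green, red; 400x640 float32, m along the optical axis (not along the pixel's ray), 0 where there is no reading.
- ctrl.camera_params(name): a dict with "fx", "fy", "cx", "cy" (pixels), "position" and "rotation" of the camera in the world. Camera axes: x right, y down, z forward; pixel columns grow to the right and rows downward; lengths in m; the calibration is good to about 2 mm. A picture is of the moment at which its call begins. camera_params takes no time and is no camera call.
- ctrl.finish_job(): hands the job in, once; it reports no verdict.
Trained networks look in the newest picture that a camera, given by its name, has taken for a name from the list of things; names that differ only in an ending like _2 or _b are one class to them, and where a whole thing is asked for, a point or a joint stands for the part that bears it (a point fixed in the world has none). Each returns a list of dicts, best first, with "score" (0 to 1); they miss things now and then, are a little off and sometimes report something else, mostly with a low value. They report only what shows in the picture. A call takes as long as a camera call.
- ctrl.trace(query, camera): "pixels" (400x640 bool, what is visible of it) and "pixel" ([column, row] in pixels, amid what is visible of it).
The state is a dict: "t": time; "q": joint angles; "dq": joint speeds; "effort": joint torques, N m; "tcp_pos": TCP position; "tool_rot": TCP orientation; "force": force on the tool from outside, world axes, zero at the start; "ft_torque": the same for the moment, N m; "opening": opening from 0.0 (shut) to 1.0 (fully open).
Only numpy, scipy, OpenCV 4.12 (cv2) and the standard library are available. Lean on these libraries where they do the work, as an engineer would, in place of code of your own. Each camera call takes 0.05 s, during which the arm holds its last target. There are 200 camera calls.

TASK

Three unmarked white offcuts lie in the wooden saddle rack; they look the same, but one is PTFE, more than twice as heavy as the others. Feel their weights to find it, lay it centrally in both V-blocks of the green clamping fixture and let go, then swing the clamp arm by its knob over the rod until it has ridden over its cam and dropped into the low notch, pressing on the rod. Leave the other two offcuts lying in the rack, and the bottle, the black stub and the hammer where they are.

Things in the scene. Friction and masses are not known exactly. Their poses are not given: they have to be found in the camera images.
- rack: wooden saddle rack, 170 x 330 mm, fixed to the bench, origin at the centre of its underside: two upright boards 40 mm high and 18 mm thick, their middles 110 mm apart along x, on a 10 mm base plank, each with three 90 degree V notches. Three look-alike white rods lie in it, one in each saddle; the rods' own poses are not reported.
- saddle_0 (a point): rod place at the rack's -y end: the point where the centre of a rod lies, 52 mm above the bench, 100 mm from the middle saddle; x runs along the rod, y across it. Each rod is 45 mm in diameter, 180 mm long, and starts at most 8 mm off the saddle point along x.
- saddle_1 (a point): the same for the middle saddle. In an order that changes from start to start, one rod is PTFE (0.63 kg), one polyethylene (0.27 kg) and one polypropylene (0.26 kg), each to within 8 %: this cannot be seen, only felt. The rods slide easily on the wood and on the V-blocks (friction about 0.1).
- saddle_2 (a point): the same for the saddle at the +y end.
- seat (a point): clamping fixture bolted to the bench: green base plate 165 x 230 x 12 mm with two steel V-blocks. This point is where the rod's centre is to lie (61 mm above the bench); y runs along the V (the rod's axis when seated), x points away from the clamp's post. A seated rod's top is 83 mm above the bench.
- vblock_near: the steel V-block beside the clamp's post: 68 x 40 x 43 mm, 90 degree V along its y, its top 55 mm above the bench; origin at the centre of its underside, at y = -60 mm of seat. The blocks stand 80 mm clear of each other.
- vblock_far: the steel V-block away from the clamp's post: 68 x 40 x 43 mm, 90 degree V along its y, its top 55 mm above the bench; origin at the centre of its underside, at y = +60 mm of seat. The blocks stand 80 mm clear of each other.
- clamp_arm: grey swing clamp arm on an upright post; origin on the post's axis at bench level, at x = -72, y = -60 mm of seat; it turns with the arm (axes as seat's when clamp_turn is 0). From a hub 34 mm across, the arm, 22 mm wide and 12 mm thick, runs along its own -y, its top 108 mm above the bench; a rubber pad under it, 72 mm from the post's axis, meets the rod. The post's top is at 164 mm.
- knob (a point): upright black round knob at the end of the clamp arm, 24 mm diameter, 50 mm tall (108 to 158 mm above the bench when parked), 118 mm from the post's axis; this point is the knob's centre, 136 mm above the bench when parked. Pushing the knob sideways with about 5 N turns the arm; it is free to rise and fall.
- clamp_turn (a joint): turn of the clamp arm about the post, rad, growing anticlockwise seen from above: about 0 parked (the arm points along seat's -y, away from the rod), 1.57 across the rod with its pad over the V-block nearer the post; stops at 1.6.
- clamp_lift (a joint): height of the spring-loaded clamp arm, m: about -0.001 parked; the cam raises it by 0.007 between 0.15 and 0.75 rad of turn, keeps it high to about 1.2 rad, and it drops by itself into the notch between 1.3 and 1.4 rad; about -0.003 when its pad presses on the rod, -0.005 in the notch with no rod beneath.
- stub_mid (a point): bystander: black plastic rod stub standing upright, 64 mm diameter, 75 mm tall; its centre. Start: standing on the bench, not to be moved.
- oil_mid (a point): bystander: grey bottle, 60 mm diameter, 165 mm tall; its centre.
- hammer_grip (a point): bystander: hammer lying on the bench, about 280 mm long; middle of its grip.

How it is judged:
On the way, in this order (a step that is already met when the one before it is completed fails the run):
1. a rod heavy enough to be the PTFE one rests freely in both V-blocks (each bears over 2.35 N, summed over its faces, which neither lighter rod can give), the clamp not yet over it (contact force between each of vblock_near, vblock_far and anything else above 2.35 N and contact force between the fingers and anything else below 0.2 N and value of joint clamp_turn below 1.2 rad), for 0.2 s.
2. the clamp arm has dropped into its notch with its pad on the rod (value of joint clamp_turn above 1.47 rad and value of joint clamp_lift between -0.0042 and -0.0018 m), for 0.2 s.
At the end, for the whole second after the job is handed in: a rod still bears on both V-blocks (over 2.35 N each); the clamp is in its notch with the pad on the rod (clamp_turn above 1.47 rad, clamp_lift -4.2 to -1.8 mm); the rack bears the two lighter rods and nothing more (5.2 to 9.6 N, summed over the notch faces) (all of step 2 and contact force between each of vblock_near, vblock_far and anything else above 2.35 N and contact force between rack and anything else between 5.2 and 9.6 N); the robot touches nothing.
It fails at once if the black stub is moved more than 30 mm (distance of stub_mid from where it was at the start of the episode above 0.03 m).
It fails at once if the bottle is moved more than 30 mm (distance of oil_mid from where it was at the start of the episode above 0.03 m).
It fails at once if the hammer is moved more than 30 mm (distance of hammer_grip from where it was at the start of the episode above 0.03 m).
It also fails if it takes over 70 s, if anything falls off the work surface, if the arm or the gripper's body presses on something with over 40 N, if the wrist force passes 120 N, or if a joint passes its speed limit or range.

## Working session

There is one attempt and no reset: what is moved stays moved. The work goes in short steps, Python scripts to look and compute and a tool call to move; the robot and the scene stay as the last step left them, time stands still between calls to the robot, and variables do not carry over. Pictures are saved under pics/ and viewed, about 8 in all and at most 12, crops included, and the job is handed in when it is done.

Besides the shell and the picture viewer there is one more tool, called after "Emit:" in YAML: its name, and indented under it one key for each argument. jog_arm: Moves the arm, as the interface text tells. Its arguments: {"type":"object","properties":{"deltas":{"type":"array","items":{"type":"array"}},"newtons":{"type":"number"}},"required":["deltas"]}

```bash
mkdir -p pics; cat > h.py <<'E'
import numpy as np, cv2
from cell import ctrl
def cloud(name,d):
    p=ctrl.camera_params(name); v,u=np.mgrid[:400,:640]
    P=np.stack([(u-p['cx'])/p['fx']*d,(v-p['cy'])/p['fy']*d,d],-1)
    return P@np.array(p['rotation']).T+np.array(p['position'])
E
python3 - <<'E'
from h import *
print(ctrl.sense())
for n in('top','side'):
    im,d=ctrl.capture(n); C=cloud(n,d); cv2.imwrite(f'pics/{n}0.png',im); np.savez(f'{n}0.npz',C=C,d=d)
    p=ctrl.camera_params(n); print(n,p['position'],np.round(p['rotation'],3).tolist())
    for q in ['rack','saddle_1','vblock_near','vblock_far','clamp_arm','knob','stub_mid','oil_mid','hammer_grip']:
        for r in ctrl.trace(q,n)[:3]:
            m=r['pixels']&(d>0); X=C[m]
            if len(X): print(q,round(r['score'],2),np.round(r['pixel']),m.sum(),'med',np.round(np.median(X,0),3),'min',np.round(np.percentile(X,2,axis=0),3),'max',np.round(np.percentile(X,98,axis=0),3))
E
```

```text
{'t': 0.0, 'q': array([ 1.28548741,  0.50836401, -0.23752402,  1.50110961,  0.125713  ,
        1.1489074 , -0.1547903 ]), 'dq': array([-0.00045894,  0.00020621,  0.00022908,  0.00233925, -0.00203358,
        0.00076702, -0.00037691]), 'effort': array([-3.90083433e-04, -6.20593357e+01, -2.18673594e+00, -2.49656296e+01,
        1.27035260e-02,  1.19361296e-02,  2.45636267e-05]), 'tcp_pos': array([ 0.23782063, -0.57745094,  0.23042141]), 'tool_rot': array([-2.60971093e+00,  1.74726808e+00,  2.38109377e-03]), 'force': array([ 0.05987601, -0.56041971, -0.36934622]), 'ft_torque': array([ 0.01386693, -0.01919413,  0.01071115]), 'opening': 0.9998240265179222}Traceback (most recent call last):
  File "<stdin>", line 4, in <module>
  File "h.py", line 6, in cloud
    return P@np.array(p['rotation']).T+np.array(p['position'])
           ~~~~~~~~~~~~~~~~~~~~~~~~~~~^~~~~~~~~~~~~~~~~~~~~~~~
ValueError: operands could not be broadcast together with shapes (400,640) (3,)
```

```bash
sed -i "s/np.array(p\['rotation'\]).T/cv2.Rodrigues(np.array(p['rotation'],float))[0].T/" h.py
python3 - <<'E'
from h import *
for n in('top','side'):
    im,d=ctrl.capture(n); C=cloud(n,d); cv2.imwrite(f'pics/{n}0.png',im); np.savez(f'{n}0.npz',C=C,d=d)
    p=ctrl.camera_params(n); print(n,p['position'],p['rotation'])
    for q in ['rack','saddle_1','vblock_near','vblock_far','clamp_arm','knob','stub_mid','oil_mid','hammer_grip']:
        for r in ctrl.trace(q,n)[:3]:
            m=r['pixels']&(d>0); X=C[m]
            if len(X): print(q,round(r['score'],2),np.round(r['pixel']),m.sum(),'med',np.round(np.median(X,0),3),'min',np.round(np.percentile(X,2,axis=0),3),'max',np.round(np.percentile(X,98,axis=0),3))
a=cv2.imread('pics/top0.png');b=cv2.imread('pics/side0.png')
E
```

```text
top [0.48973792 0.00115455 0.94745274] [-2.14596973  2.19363572 -0.12513037]
rack 0.92 [393. 224.] 4614 med [ 0.529 -0.191  0.011] min [ 0.442 -0.376  0.007] max [ 0.617 -0.057  0.042]
saddle_1 0.85 [393. 224.] 4832 med [ 0.529 -0.193  0.011] min [ 0.442 -0.378  0.007] max [ 0.618 -0.057  0.042]
vblock_near 0.94 [229. 218.] 588 med [0.548 0.207 0.045] min [0.51  0.188 0.019] max [0.584 0.228 0.058]
vblock_near 0.51 [248. 252.] 602 med [0.475 0.152 0.109] min [0.463 0.083 0.103] max [0.497 0.211 0.159]
vblock_far 0.89 [182. 218.] 615 med [0.554 0.325 0.045] min [0.519 0.308 0.019] max [0.592 0.348 0.058]
clamp_arm 0.96 [248. 251.] 737 med [0.476 0.154 0.108] min [0.46  0.084 0.001] max [0.499 0.213 0.159]
knob 0.66 [250. 252.] 626 med [0.476 0.151 0.109] min [0.464 0.083 0.101] max [0.499 0.213 0.159]
stub_mid 0.87 [290. 162.] 677 med [0.688 0.069 0.075] min [0.663 0.041 0.009] max [0.723 0.098 0.079]
stub_mid 0.66 [392. 227.] 4880 med [ 0.529 -0.194  0.011] min [ 0.442 -0.378  0.007] max [ 0.618 -0.057  0.043]
oil_mid 0.84 [337. 138.] 736 med [ 0.72  -0.05   0.111] min [ 0.703 -0.079
[... 698 characters left out ...]
08] min [ 0.459  0.012 -0.   ] max [0.557 0.232 0.157]
stub_mid 0.88 [273. 216.] 951 med [0.676 0.084 0.059] min [0.662 0.048 0.003] max [0.72  0.104 0.076]
stub_mid 0.6 [376. 224.] 2833 med [ 0.515 -0.118  0.01 ] min [ 0.434 -0.336  0.003] max [ 0.608 -0.05   0.041]
oil_mid 0.62 [310. 269.] 1226 med [0.466 0.157 0.108] min [0.459 0.092 0.092] max [0.484 0.232 0.157]
oil_mid 0.59 [296. 184.] 1132 med [ 0.718 -0.037  0.083] min [ 0.703 -0.065  0.005] max [ 0.745 -0.02   0.164]
hammer_grip 0.76 [334. 179.] 826 med [ 0.721 -0.175  0.021] min [ 0.681 -0.343 -0.001] max [ 0.758 -0.096  0.027]
hammer_grip 0.51 [310. 269.] 1308 med [0.467 0.157 0.108] min [0.459 0.024 0.   ] max [0.546 0.232 0.157]
```

View pics/top0.png

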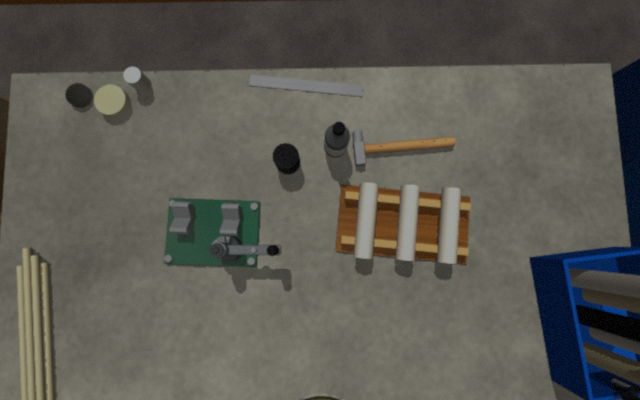

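View pics/side0.png

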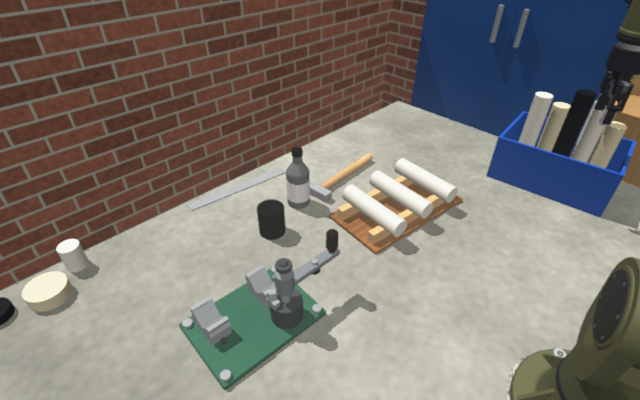

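The pictures show the three rods at columns 366, 408 and 450 (rows 183–262) of the top view, the fixture at (212,232) with its post at (225,246) and the knob at (274,251). The stub is at (287,158), the bottle at (337,138) and the hammer above the rack. Next I'll measure these precisely.

```bash
python3 - <<'E'
from h import *
Z=np.load('top0.npz');C=Z['C'];im=cv2.imread('pics/top0.png')
def box(n,u0,u1,v0,v1,z0,z1):
    m=np.zeros((400,640),bool);m[v0:v1,u0:u1]=1;m&=(C[...,2]>z0)&(C[...,2]<z1);X=C[m]
    (c,s,a)=cv2.minAreaRect((X[:,:2]*1000).astype(np.float32))
    mu=X.mean(0);w,V=np.linalg.eigh(np.cov((X-mu)[:,:2].T));ax=V[:,1]
    print(n,len(X),'rect c',np.round(c,1),'s',np.round(s,1),'a',round(a,1),'mean',np.round(mu*1000,1),'zmax',round(np.percentile(X[:,2],95)*1000,1),'axdeg',round(np.degrees(np.arctan2(ax[1],ax[0])),1))
for i,u in enumerate((366,408,450)): box(f'rod{i}',u-17,u+17,176,270,.055,.09)
box('boards',335,475,183,268,.03,.052)
box('near',218,243,200,238,.048,.07);box('far',168,196,198,238,.048,.07)
box('arm',232,285,240,260,.1,.115);box('knob',262,290,240,260,.145,.17);box('post',205,245,230,262,.155,.175)
box('plate',160,265,192,272,.006,.02)
box('ham',350,460,125,170,.01,.05);box('bottle',320,355,115,165,.05,.3)
E
```

```text
rod0 1387 rect c [ 536.3 -118.9] s [ 44.2 179.3] a 83.3 mean [ 535.8 -117.4   70. ] zmax 75.7 axdeg 173.1
rod1 1395 rect c [ 529.2 -218.8] s [ 44.3 179.3] a 83.4 mean [ 528.8 -215.9   69.8] zmax 75.7 axdeg 173.2
rod2 1398 rect c [ 520.4 -318.1] s [ 45.1 179.5] a 82.9 mean [ 519.6 -314.1   69.6] zmax 75.4 axdeg 173.2
boards 1118 rect c [ 532.5 -219.4] s [311.5 172.2] a 84.0 mean [ 528.9 -215.8   40.7] zmax 48.7 axdeg 83.1
near 252 rect c [544.  209.5] s [40.5 78.5] a 85.8 mean [546.9 209.3  53.6] zmax 57.8 axdeg 177.5
far 245 rect c [554.5 328.9] s [40.5 70.2] a 86.6 mean [553.8 329.   53.7] zmax 58.2 axdeg 177.8
arm 383 rect c [474.4 136.3] s [109.9  20.1] a 88.7 mean [474.8 146.6 108.1] zmax 111.4 axdeg 89.1
knob 100 rect c [472.4  95.8] s [21.5 23.1] a 89.0 mean [472.7  95.1 156.2] zmax 160.2 axdeg 108.9
post 139 rect c [475.1 213. ] s [25.9 27.2] a 89.1 mean [475.2 212.9 158.7] zmax 163.9 axdeg 90.2
plate 3895 rect c [512.3 261.7] s [231.1 178. ] a 86.9 mean [515.7 264.2  13. ] zmax 16.2 axdeg 101.7
ham 1259 rect c [ 726.  -228.3] s [ 88.5 260.2] a 1.2 mean [ 725.8 -205.1   23.4] zmax 28.1 axdeg 93.3
bottle 642 rect c [729.2 -52.2] s [59.8 53.6] a 81.8 mean [722.5 -50.6 118.7] zmax 166.6 axdeg 78.0
```

Emit:
jog_arm:
  deltas:
    - [[0, 0, 0], [0, 0, 40], 85]
    - [[0, 0, 0], [0, 0, 80], 85]
    - [[0, 0, 0], [20, 18, 100], 85]
    - [[0, 0, -0.1], [47, 43, 100], 85]
    - [[0, 0, -0.2], [74, 68, 100], 85]
    - [[0, 0, -0.3], [101, 93, 100], 85]
    - [[0, 0, -0.4], [128, 118, 100], 85]
    - [[0, 0, -0.5], [155, 143, 100], 85]
    - [[0, 0, -0.51], [182, 168, 100], 85]
    - [[0, 0, -0.51], [209, 193, 100], 85]
  newtons: 40

```text
t: 1.88
tcp_pos: [0.4482, -0.3834, 0.3315]
tool_rot: [2.084, -2.351, 0.001]
force: [0.1, -0.3, -0.7]
opening: 0.992
```

Emit:
jog_arm:
  deltas:
    - [[0, 0, 0], [24, 22, -20], 85]
    - [[0, 0, 0], [48, 44, -40], 85]
    - [[0, 0, 0], [72, 65, -60], 85]
    - [[0, 0, 0], [72, 65, -100], 85]
    - [[0, 0, 0], [72, 65, -140], 85]
    - [[0, 0, 0], [72, 65, -180], 85]
    - [[0, 0, 0], [72, 65, -215], 85]
    - [[0, 0, 0], [72, 65, -250], 85]
    - [[0, 0, 0], [72, 65, -280], 85]
    - [[0, 0, 0], [72, 65, -299], 85]

```text
t: 2.72
tcp_pos: [0.5177, -0.3191, 0.029]
tool_rot: [2.085, -2.349, -0.006]
force: [0.4, -0.5, 0.4]
opening: 1.001
```

Emit:
jog_arm:
  deltas:
    - [[0, 0, 0], [0, 0, 0], 85]
    - [[0, 0, 0], [0, 0, 0], 40]
    - [[0, 0, 0], [0, 0, 0], 40]
    - [[0, 0, 0], [0, 0, 0], 40]
    - [[0, 0, 0], [0, 0, 0], 40]
    - [[0, 0, 0], [0, 0, 0], 40]
    - [[0, 0, 0], [0, 0, 0], 40]
    - [[0, 0, 0], [0, 0, 0], 40]
    - [[0, 0, 0], [0, 0, 0], 40]
    - [[0, 0, 0], [0, 0, 0], 40]

```text
t: 3.55
tcp_pos: [0.5205, -0.3187, 0.0344]
tool_rot: [-2.085, 2.347, -0.003]
force: [1.0, 4.6, 5.9]
opening: 0.516
```

Emit:
jog_arm:
  deltas:
    - [[0, 0, 0], [0, 0, 5], 40]
    - [[0, 0, 0], [0, 0, 12], 40]
    - [[0, 0, 0], [0, 0, 20], 40]
    - [[0, 0, 0], [0, 0, 25], 40]
    - [[0, 0, 0], [0, 0, 25], 40]
    - [[0, 0, 0], [0, 0, 25], 40]
    - [[0, 0, 0], [0, 0, 25], 40]
    - [[0, 0, 0], [0, 0, 25], 40]
    - [[0, 0, 0], [0, 0, 25], 40]
    - [[0, 0, 0], [0, 0, 25], 40]

```text
t: 4.38
tcp_pos: [0.5189, -0.3198, 0.0569]
tool_rot: [2.085, -2.35, -0.001]
force: [-0.0, -0.1, -5.7]
opening: 0.514
```

```bash
python3 -c "
from h import *
s=ctrl.sense();print(s['force'],s['ft_torque'],s['tcp_pos'],s['opening'])
im,d=ctrl.capture('side');cv2.imwrite('pics/s1.png',cv2.resize(im[80:300,250:600],None,fx=2,fy=2))
s=ctrl.sense();print(s['t'],s['force'],s['ft_torque'])"
```

```text
[-0.01096349 -0.12707862 -5.67101158] [-0.03908369 -0.03373514  0.00852898] [ 0.51890125 -0.31978206  0.05691448] 0.5137393935568657
4.4333 [ 1.04803429 -0.10701262 -5.97899724] [0.03015394 0.01261976 0.00795874]
```

View pics/s1.png

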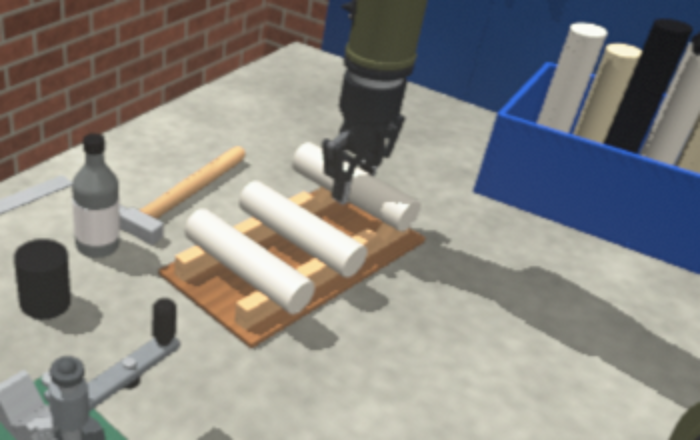

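It lifts about 5.4 N, far above the 2.9 N of a light rod, so this is the PTFE. The picture shows it level in the gripper near (355,185), with the other two still in their saddles. I'll carry it to the fixture.

Emit:
jog_arm:
  deltas:
    - [[0, 0, 0], [0, 0, 40], 40]
    - [[0, 0, 0], [0, 0, 80], 40]
    - [[0, 0, 0], [0, 0, 120], 40]
    - [[0, 0, 0], [0, 10, 158], 40]
    - [[0, 0, 0.1], [2, 46, 170], 40]
    - [[0, 0, 0.2], [4, 84, 170], 40]
    - [[0, 0, 0.3], [6, 122, 170], 40]
    - [[0, 0, 0.4], [8, 160, 170], 40]
    - [[0, 0, 0.5], [10, 198, 170], 40]
    - [[0, 0, 0.6], [12, 236, 170], 40]
  newtons: 60

```text
t: 5.27
tcp_pos: [0.5306, -0.0822, 0.2274]
tool_rot: [2.69, -1.622, 0.0]
force: [0.2, 0.0, -5.8]
opening: 0.506
```

Emit:
jog_arm:
  deltas:
    - [[0, 0, 0.11], [2, 38, 0], 40]
    - [[0, 0, 0.22], [4, 76, 0], 40]
    - [[0, 0, 0.33], [6, 114, 0], 40]
    - [[0, 0, 0.44], [8, 152, 0], 40]
    - [[0, 0, 0.55], [10, 190, 0], 40]
    - [[0, 0, 0.66], [12, 228, 0], 40]
    - [[0, 0, 0.77], [14, 266, 0], 40]
    - [[0, 0, 0.88], [16, 304, 0], 40]
    - [[0, 0, 0.99], [18, 336, 0], 40]
    - [[0, 0, 1.03], [20, 352, 0], 40]

```text
t: 6.1
tcp_pos: [0.5496, 0.2736, 0.2273]
tool_rot: [-3.137, 0.077, 0.001]
force: [-0.5, 1.5, -5.5]
opening: 0.505
```

Emit:
jog_arm:
  deltas:
    - [[0, 0, 0], [0, 0, 0], 40]
    - [[0, 0, 0], [0, 0, 0], 40]
    - [[0, 0, 0], [0, 0, 0], 40]
    - [[0, 0, 0], [0, 0, 0], 40]
    - [[0, 0, 0], [0, 0, 0], 40]
    - [[0, 0, 0], [0, 0, 0], 40]
    - [[0, 0, 0], [0, 0, 0], 40]
    - [[0, 0, 0], [0, 0, 0], 40]
    - [[0, 0, 0], [0, 0, 0], 40]
    - [[0, 0, 0], [0, 0, 0], 40]

```text
t: 6.93
tcp_pos: [0.5511, 0.268, 0.2273]
tool_rot: [-3.14, 0.094, -0.0]
force: [0.4, -0.0, -5.9]
opening: 0.505
```

```bash
cat > rod.py <<'E'
from h import *
s=ctrl.sense();print(s['t'],s['force'],s['tcp_pos'],s['q'],cv2.Rodrigues(s['tool_rot'])[0].round(3).tolist())
im,d=ctrl.capture('top');C=cloud('top',d);cv2.imwrite('pics/t2.png',im);np.savez('t2.npz',C=C)
p=s['tcp_pos']
hs=cv2.cvtColor(im,cv2.COLOR_BGR2HSV);m=(hs[...,1]<45)&(hs[...,2]>110)&(abs(C[...,:2]-p[:2])<.13).all(-1)&(C[...,2]>p[2]-.01)&(C[...,2]<p[2]+.055)
X=C[m]*1000;c,sz,a=cv2.minAreaRect(X[:,:2].astype(np.float32));print(len(X),c,sz,a,np.percentile(X[:,2],[5,50,95]))
E
python3 rod.py
```

```text
6.9333 [ 0.36728972 -0.04176446 -5.89214904] [0.55107263 0.26804306 0.22731384] [-0.07566401  0.5537269  -0.69870009  1.53693292  0.37330719  1.18783716
 -0.90154332] [[0.998, -0.06, 0.0], [-0.06, -0.998, 0.0], [0.0, -0.0, -1.0]]
941 (550.1029663085938, 223.37051391601562) (90.08721160888672, 41.314842224121094) 85.2581787109375 [256.93539133 265.34295507 268.72390908]
```

View pics/t2.png

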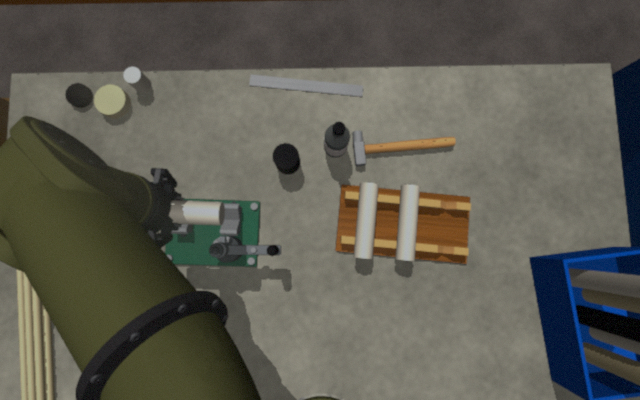

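The rod hangs over the fixture, its free end visible at (205,212), with its centre at y≈268 mm against the seat's 269. Lowering.

Emit:
jog_arm:
  deltas:
    - [[0, 0, 0], [0, 0, -30], 40]
    - [[0, 0, 0], [-1, 1, -60], 40]
    - [[0, 0, 0], [-1, 1, -90], 40]
    - [[0, 0, 0], [-1, 1, -120], 40]
    - [[0, 0, 0], [-1, 1, -145], 40]
    - [[0, 0, 0], [-1, 1, -160], 40]
    - [[0, 0, 0], [-1, 1, -168], 40]
    - [[0, 0, 0], [-1, 1, -174], 40]
    - [[0, 0, 0], [-1, 1, -178], 40]
    - [[0, 0, 0], [-1, 1, -178], 40]

```text
t: 7.82
tcp_pos: [0.5503, 0.2693, 0.0494]
tool_rot: [-3.14, 0.094, -0.001]
force: [0.2, -0.4, -5.7]
opening: 0.507
```

Emit:
jog_arm:
  deltas:
    - [[0, 0, 0], [0, 0, -1], 40]
    - [[0, 0, 0], [0, 0, -2], 40]
    - [[0, 0, 0], [0, 0, -3], 40]
    - [[0, 0, 0], [0, 0, -4], 40]
    - [[0, 0, 0], [0, 0, -5], 40]
    - [[0, 0, 0], [0, 0, -5], 40]
    - [[0, 0, 0], [0, 0, -5], 40]
    - [[0, 0, 0], [0, 0, -5], 40]
    - [[0, 0, 0], [0, 0, -5], 40]
    - [[0, 0, 0], [0, 0, -5], 40]

```text
t: 8.65
tcp_pos: [0.5502, 0.2691, 0.0444]
tool_rot: [-3.14, 0.094, -0.0]
force: [0.1, 0.2, -6.0]
opening: 0.505
```

Not touching yet, so I'll lower a bit more.

Emit:
jog_arm:
  deltas:
    - [[0, 0, 0], [0, 0, -0.5], 40]
    - [[0, 0, 0], [0, 0, -1], 40]
    - [[0, 0, 0], [0, 0, -1.5], 40]
    - [[0, 0, 0], [0, 0, -2], 40]
    - [[0, 0, 0], [0, 0, -2], 40]
    - [[0, 0, 0], [0, 0, -2], 40]
    - [[0, 0, 0], [0, 0, -2], 40]
    - [[0, 0, 0], [0, 0, -2], 40]
    - [[0, 0, 0], [0, 0, -2], 40]
    - [[0, 0, 0], [0, 0, -2], 40]

```text
t: 9.48
tcp_pos: [0.5509, 0.2693, 0.0436]
tool_rot: [-3.14, 0.094, -0.004]
force: [0.2, -1.9, 6.1]
opening: 0.503
```

Emit:
jog_arm:
  deltas:
    - [[0, 0, 0], [0, 0, 1], 40]
    - [[0, 0, 0], [0, 0, 1], 50]
    - [[0, 0, 0], [0, 0, 1], 60]
    - [[0, 0, 0], [0, 0, 1], 72]
    - [[0, 0, 0], [0, 0, 1], 72]
    - [[0, 0, 0], [0, 0, 1], 72]
    - [[0, 0, 0], [0, 0, 1], 72]
    - [[0, 0, 0], [0, 0, 1], 72]
    - [[0, 0, 0], [0, 0, 1], 72]
    - [[0, 0, 0], [0, 0, 1], 72]

```text
t: 10.32
tcp_pos: [0.5501, 0.2691, 0.0433]
tool_rot: [-3.14, 0.094, 0.0]
force: [-0.5, 0.2, 0.4]
opening: 0.842
```

Emit:
jog_arm:
  deltas:
    - [[0, 0, 0], [0, 0, 10], 72]
    - [[0, 0, 0], [0, 0, 30], 72]
    - [[0, 0, 0], [0, 0, 60], 72]
    - [[0, 0, 0], [0, 0, 95], 72]
    - [[0, 0, 0], [0, 0, 130], 72]
    - [[0, 0, 0], [0, 0, 165], 40]
    - [[0, 0, 0], [0, 0, 195], 0]
    - [[0, 0, 0], [0, -35, 205], 0]
    - [[0, 0, 0], [0, -72, 205], 0]
    - [[0, 0, 0], [0, -109, 205], 0]

```text
t: 11.15
tcp_pos: [0.5499, 0.1601, 0.2503]
tool_rot: [-3.139, 0.091, -0.004]
force: [1.3, -0.9, -0.6]
opening: 0.135
```

Emit:
jog_arm:
  deltas:
    - [[0, 0, 0], [0, -37, 0], 0]
    - [[0, 0, 0], [0, -74, 0], 0]
    - [[0, 0, 0], [0, -111, 0], 0]
    - [[0, 0, 0], [0, -148, 0], 0]
    - [[0, 0, 0], [0, -185, 0], 0]
    - [[0, 0, 0], [0, -222, 0], 0]
    - [[0, 0, 0], [0, -222, 0], 0]
    - [[0, 0, 0], [0, -222, 0], 0]
    - [[0, 0, 0], [0, -222, 0], 0]
    - [[0, 0, 0], [0, -222, 0], 0]

```text
t: 11.98
tcp_pos: [0.55, -0.0601, 0.2488]
tool_rot: [-3.14, 0.09, -0.001]
force: [0.1, 0.6, -0.2]
opening: -0.002
```

```bash
python3 - <<'E'
from h import *
s=ctrl.sense();print(s['t'],s['tcp_pos'],s['q'],s['opening'])
im,d=ctrl.capture('top');C=cloud('top',d)
im2,_=ctrl.capture('side');cv2.imwrite('pics/t3.png',np.vstack([cv2.resize(im[150:300,130:430],None,fx=2,fy=2),cv2.resize(im2[180:400,150:450],(600,300))]))
m=(C[...,2]>.06)&(C[...,2]<.092)&(abs(C[...,0]-.5505)<.04)&(abs(C[...,1]-.269)<.12)
X=C[m]*1000
if len(X): print(len(X),cv2.minAreaRect(X[:,:2].astype(np.float32)),np.percentile(X[:,2],[5,50,95]))
E
```

```text
11.9833 [ 0.55004655 -0.06005305  0.24884724] [ 0.53670702  0.44057276 -0.71363138  1.66000001  0.30914177  1.15663975
 -0.31288657] -0.002175748204667393
1472 ((554.8195190429688, 268.6889953613281), (180.4285430908203, 52.44627380371094), 86.74556732177734) [68.45467166 80.62634235 85.15699028]
```

View pics/t3.png

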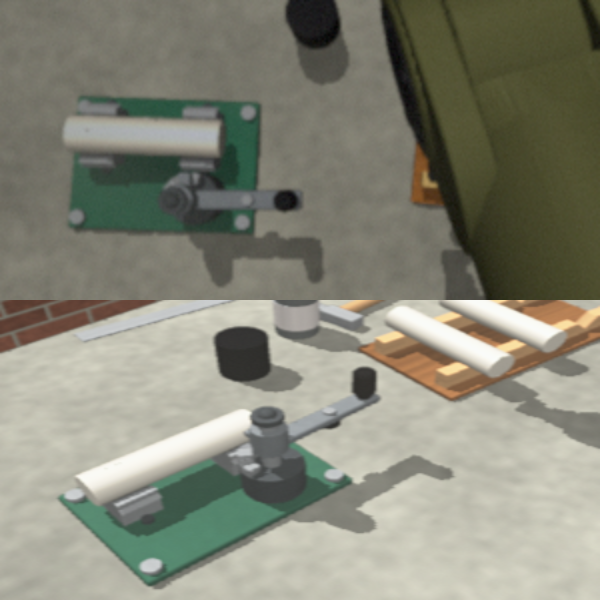

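The rod is seated, lying over both V-blocks at (145,135) in the crop and centred at y=268.7 mm. The clamp is still parked, with its knob at (285,200). I'll cage the knob next.

Emit:
jog_arm:
  deltas:
    - [[0, 0, 0.03], [-16, 32, 0], 55]
    - [[0, 0, 0.03], [-33, 66, 0], 55]
    - [[0, 0, 0.03], [-50, 100, 0], 55]
    - [[0, 0, 0.03], [-66, 132, 0], 55]
    - [[0, 0, 0.03], [-77, 155, 0], 55]
    - [[0, 0, 0.03], [-77, 155, 0], 55]
    - [[0, 0, 0.03], [-77, 155, 0], 55]
    - [[0, 0, 0.03], [-77, 155, 0], 55]
    - [[0, 0, 0.03], [-77, 155, -30], 55]
    - [[0, 0, 0.03], [-77, 155, -60], 55]
  newtons: 20

```text
t: 12.92
tcp_pos: [0.4749, 0.0924, 0.1886]
tool_rot: [-3.141, 0.051, -0.006]
force: [1.1, 0.3, -1.5]
opening: 0.642
```

Emit:
jog_arm:
  deltas:
    - [[0, 0, 0], [0, 0, -20], 55]
    - [[0, 0, 0], [0, 0, -40], 55]
    - [[0, 0, 0], [0, 0, -55], 55]
    - [[0, 0, 0], [0, 0, -65], 55]
    - [[0, 0, 0], [0, 0, -67], 55]
    - [[0, 0, 0], [0, 0, -67], 32]
    - [[0, 0, 0], [0, 0, -67], 32]
    - [[0, 0, 0], [0, 0, -67], 32]
    - [[0, 0, 0], [0, 0, -67], 32]
    - [[0, 0, 0], [0, 0, -67], 32]

```text
t: 13.75
tcp_pos: [0.4734, 0.0931, 0.1219]
tool_rot: [-3.141, 0.047, -0.002]
force: [0.4, -0.6, -0.5]
opening: 0.373
```

```bash
python3 - <<'E'
import numpy as np
P=np.array([475.1,213]);T=lambda f,l:P+118*np.array([np.cos(f),np.sin(f)])+l*np.array([-np.sin(f),np.cos(f)])
c=np.array([473.3,93.5])
for b in(0,.8):
    if b: c=T(-1.593+.8,4)
    for i in range(1,11):
        r=b+i*.08; print(round(r-b,2),np.round(T(-1.593+r,4)-c).astype(int))
E
```

```text
0.08 [13  2]
0.16 [22  3]
0.24 [31  5]
0.32 [40  8]
0.4 [49 11]
0.48 [58 15]
0.56 [66 20]
0.64 [73 26]
0.72 [81 32]
0.8 [87 38]
0.08 [6 7]
0.16 [12 15]
0.24 [17 23]
0.32 [21 31]
0.4 [25 40]
0.48 [28 49]
0.56 [30 58]
0.64 [32 67]
0.72 [32 77]
0.8 [32 86]
```

Emit:
jog_arm:
  deltas:
    - [[0, 0, 0.08], [11, 1, 0], 32]
    - [[0, 0, 0.16], [21, 3, 0], 32]
    - [[0, 0, 0.24], [31, 5, 2], 32]
    - [[0, 0, 0.32], [40, 8, 4], 32]
    - [[0, 0, 0.4], [49, 11, 4], 32]
    - [[0, 0, 0.48], [58, 15, 4], 32]
    - [[0, 0, 0.56], [66, 20, 4], 32]
    - [[0, 0, 0.64], [73, 26, 4], 32]
    - [[0, 0, 0.72], [81, 32, 4], 32]
    - [[0, 0, 0.8], [87, 38, 4], 32]

```text
t: 14.58
tcp_pos: [0.5603, 0.1303, 0.1255]
tool_rot: [2.909, 1.184, -0.001]
force: [0.3, -1.8, 0.7]
opening: 0.374
```

Emit:
jog_arm:
  deltas:
    - [[0, 0, 0.08], [6, 7, 0], 32]
    - [[0, 0, 0.16], [12, 15, 0], 32]
    - [[0, 0, 0.24], [17, 23, 0], 32]
    - [[0, 0, 0.32], [21, 31, 0], 32]
    - [[0, 0, 0.4], [25, 40, 0], 32]
    - [[0, 0, 0.48], [28, 49, 0], 32]
    - [[0, 0, 0.56], [30, 58, 0], 32]
    - [[0, 0, 0.64], [32, 67, 0], 32]
    - [[0, 0, 0.7], [32, 74, 0], 32]
    - [[0, 0, 0.74], [32, 78, 0], 32]

```text
t: 15.42
tcp_pos: [0.5928, 0.2079, 0.1254]
tool_rot: [2.284, 2.154, -0.002]
force: [0.9, -5.6, 3.0]
opening: 0.375
```

```bash
python3 - <<'E'
from h import *
s=ctrl.sense();print(s['t'],s['tcp_pos'],s['force'],s['tool_rot'])
im2,_=ctrl.capture('side');cv2.imwrite('pics/s4.png',cv2.resize(im2[180:400,150:450],(750,550)))
E
```

```text
15.4167 [0.59279279 0.20789598 0.12536104] [ 0.85935097 -5.56374748  2.96355366] [ 2.28366255e+00  2.15365508e+00 -2.15631398e-03]
```

View pics/s4.png

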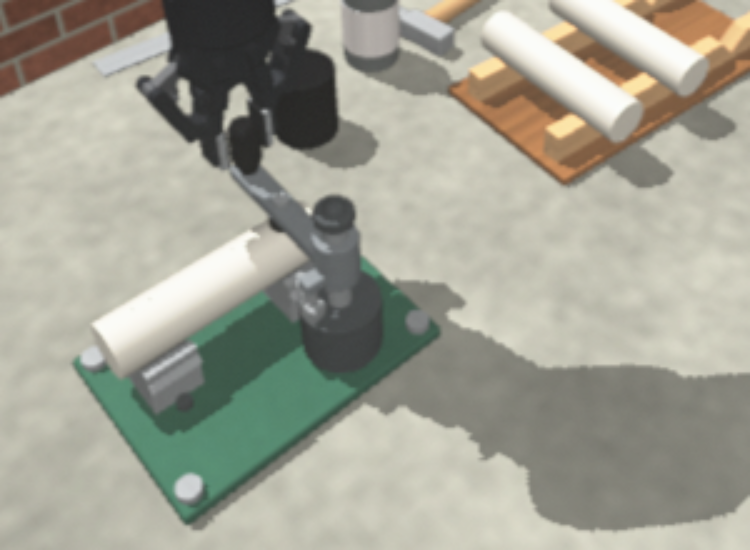

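The arm now lies across the rod, with the knob still between the fingers at (245,145). I'll push slightly farther for margin, back the pad off, then check the angle and lift.

Emit:
jog_arm:
  deltas:
    - [[0, 0, 0], [0, 1, 0], 32]
    - [[0, 0, 0.02], [0, 2, 0], 32]
    - [[0, 0, 0.02], [0, 3, 0], 32]
    - [[0, 0, 0.02], [0, 3, 0], 32]
    - [[0, 0, 0.02], [0, 3, 0], 32]
    - [[0, 0, 0.02], [0, 3, 0], 32]
    - [[0, 0, 0.02], [0, 3, 0], 32]
    - [[0, 0, 0.02], [0, 3, 0], 32]
    - [[0, 0, 0.02], [0, 3, 0], 32]
    - [[0, 0, 0.02], [0, 3, 0], 32]

```text
t: 16.3
tcp_pos: [0.5928, 0.2102, 0.1254]
tool_rot: [2.268, 2.17, -0.001]
force: [3.2, -4.9, 1.2]
opening: 0.37
```

Emit:
jog_arm:
  deltas:
    - [[0, 0, 0], [0, -3, 0], 45]
    - [[0, 0, 0], [0, -3, 0], 55]
    - [[0, 0, 0], [0, -3, 0], 55]
    - [[0, 0, 0], [0, -3, 0], 55]
    - [[0, 0, 0], [0, -3, 0], 55]
    - [[0, 0, 0], [0, -3, 25], 55]
    - [[0, 0, 0], [0, -3, 60], 55]
    - [[0, 0, 0], [0, -3, 100], 55]
    - [[0, 0, 0], [0, -35, 120], 55]
    - [[0, 0, 0], [0, -72, 120], 55]

```text
t: 17.13
tcp_pos: [0.5924, 0.1453, 0.2511]
tool_rot: [2.258, 2.182, 0.014]
force: [1.0, 0.7, -1.0]
opening: 0.644
```

Emit:
jog_arm:
  deltas:
    - [[0, 0, 0], [-5, -37, 0], 55]
    - [[0, 0, 0], [-10, -74, 0], 55]
    - [[0, 0, 0], [-15, -111, 0], 55]
    - [[0, 0, 0], [-20, -148, 0], 55]
    - [[0, 0, 0], [-25, -185, 0], 55]
    - [[0, 0, 0], [-30, -222, 0], 55]
    - [[0, 0, 0], [-30, -222, 0], 55]
    - [[0, 0, 0], [-30, -222, 0], 55]
    - [[0, 0, 0], [-30, -222, 0], 55]
    - [[0, 0, 0], [-30, -222, 0], 55]

```text
t: 17.97
tcp_pos: [0.5621, -0.08, 0.2456]
tool_rot: [-2.264, -2.178, -0.002]
force: [-0.6, 0.5, -0.6]
opening: 0.644
```

```bash
python3 - <<'E'
from h import *
s=ctrl.sense();print(s['t'],s['tcp_pos'],s['force'])
im,d=ctrl.capture('top');C=cloud('top',d)
im2,d2=ctrl.capture('side');cv2.imwrite('pics/t5.png',np.vstack([cv2.resize(im[150:300,130:430],None,fx=2,fy=2),cv2.resize(im2[180:400,150:450],(600,300))]))
def st(n,x0,x1,y0,y1,z0,z1):
    for k,K in(('top',C),('side',cloud('side',d2))):
        X=K[(K[...,0]>x0)&(K[...,0]<x1)&(K[...,1]>y0)&(K[...,1]<y1)&(K[...,2]>z0)&(K[...,2]<z1)]*1000
        if len(X)>5: print(n,k,len(X),[np.round(v,1) for v in cv2.minAreaRect(X[:,:2].astype(np.float32))],'z',np.percentile(X[:,2],[50,90,98]).round(1))
st('knob',.56,.63,.17,.24,.14,.17);st('armtop',.495,.575,.175,.24,.098,.125);st('post',.45,.5,.19,.235,.155,.18);st('rod',.51,.59,.15,.39,.06,.092)
E
```

```text
17.9667 [ 0.56214994 -0.08001554  0.24561276] [-0.61543719  0.49926849 -0.5771216 ]
knob top 101 [array([593.1, 204.6]), array([22.3, 21.2]), np.float64(41.6)] z [154.3 157.1 157.7]
knob side 128 [array([590.5, 209.9]), array([23.7, 19.2]), np.float64(42.9)] z [150.9 154.8 155.3]
armtop top 360 [array([534.5, 209.4]), array([22.7, 80.3]), np.float64(86.1)] z [105.9 108.3 110.8]
armtop side 355 [array([534.5, 212.1]), array([21.8, 80.2]), np.float64(86.6)] z [104.4 106.2 108.8]
post top 141 [array([475.8, 213.2]), array([27.5, 27.7]), np.float64(76.6)] z [157.9 163.1 164.4]
post side 132 [array([474.4, 215.4]), array([26.1, 27.7]), np.float64(77.8)] z [156.6 161.6 162.8]
rod top 1278 [array([551. , 271.1]), array([180.9,  44.5]), np.float64(86.9)] z [80.7 84.6 86. ]
rod side 1905 [array([547.6, 273.6]), array([180. ,  43.3]), np.float64(86.0)] z [78.2 82.5 83.7]
```

View pics/t5.png

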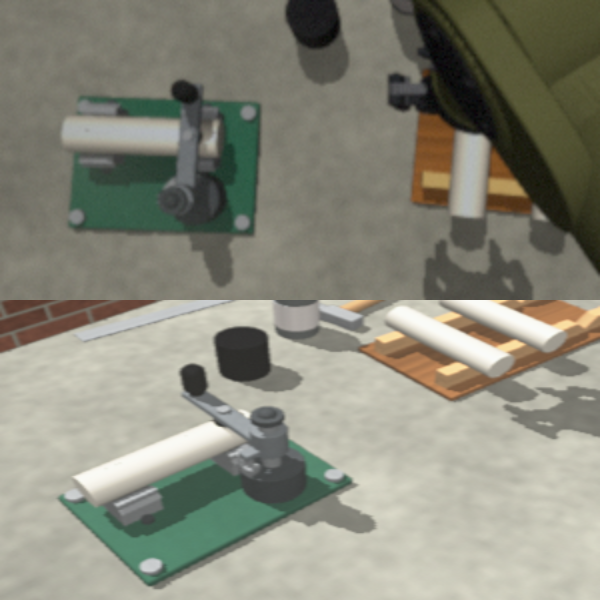

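The crop shows the arm lying across the rod, knob at (185,92). The measured turn is about 1.55–1.58 rad, and the arm top and knob sit 2–2.7 mm lower than when parked. That fits the notch with the pad on the rod, and the robot is clear. Handing in.

```bash
python3 -c "
from h import *
print(ctrl.finish_job())"
```

```text
the job is handed in; nothing more can be done
None
```

I found the PTFE rod on the first lift, seated and clamped it, and handed the job in at about t = 18 s. The hand-in returned no verdict.

- **Which rod:** the rod at the rack's end farthest from the fixture (y ≈ −0.318 m) weighed about 5.3–5.6 N. A light rod would read at most about 2.9 N, so I did not weigh the other two.
- **Seating:** I laid the rod in both V-blocks and let go. The first check put its centre 0.3 mm from the seat point along the V. After clamping it was about 2 mm further along (y ≈ 271 mm in the top view), still well over both blocks.
- **Clamp:** I swung the arm by its knob over the cam. With the robot clear, the top camera put the turn at about 1.555 rad and the side camera about 1.58, both above the required 1.47. The arm sits 2–2.7 mm below its parked height, or roughly −3 to −3.7 mm of lift, inside the −4.2 to −1.8 mm band.
- **Everything else:** the other two offcuts are still in the rack and the stub looks unmoved in the last picture. The bottle and hammer were mostly out of that crop and I did not re-measure them; the arm stayed clear of both.
- **Disagreements:** the two cameras differ by 2–5 mm in y, close to their calibration error. I had no direct reading of the clamp joints or the V-block forces.

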